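# Load the balance with the disc weights

## Robot

A 6-joint arm with a two-finger parallel gripper is mounted at the origin on the work surface. World frame = base frame: x ahead of the robot, y to its left, z up, the work surface at z = 0. Lengths are in m, angles in rad, forces in N, time in s.
With the tool pointing down it reaches from about 0.425 to 0.95 m from the base axis. Payload 3.5 kg.
Tool frame: the origin (TCP) lies midway between the tips of the shut fingers; the grasp point (between the pads) lies 19 mm behind it; z points along the fingers, y is the line along which they close (so a half turn about z gives the same grasp; the last joint's range is limited). The gripper opens to 85 mm and grips with 20 to 120 N. Pads are 22 mm wide; open, the fingers measure 114 mm over their backs; the gripper's body (76 mm by 85 mm) begins 54 mm behind the grasp point. The pads swing forward as they close: fully open they stand 13 mm farther back than shut.
Start: joints at [-1.406, 0.286, 1.577, -0, 1.279, -0.15], TCP at [0.209, -0.642, 0.231] pointing down, gripper open.
Joint ranges: [-2.77, 2.77], [-0.9, 2.22], [0.21, 2.48], [-1.53, 4.67], [0.24, 2.81], [-2.84, 2.84]. Speed limits (rad/s): [2.79, 2.79, 3.14, 3.14, 3.14, 3.14].

## Interface

Orientations are given as a unit quaternion [x, y, z, w].
In Python, from plant import ctrl gives the robot as it stands. The module is installed in compiled form; this text tells all that it offers.
- The arm moves only by the shell command python3 -m inch 'ROWS' [FORCE]. ROWS is JSON, a list of rows, each a list of 5 numbers: the closure, from 0 (fully open) to 1 (shut), then the shift along the tool's x, y, z in m, then the turn about the tool's z in degrees. A call has 1 to 5 rows; each row is the pose to reach, as a shift and turn from the pose commanded when the call began, along the tool's axes at that moment; what a row does not reach only later rows make up. A row lasts 1/12 s, in which the tool goes at most 41.7 mm and 7.16 degrees, less where a joint would pass 70% of its speed; a pose out of reach is approached as far as the arm can. A call with a gripper value outside its range is refused whole. The fingers move at their own pace and stop on an object; FORCE is the grip in N (left out, the last holds). Time passes only in rows, so rows that repeat a pose let the fingers close. It gives the time, the measured TCP pose, the force, the opening and the grip force at its end, in the units of the state.
- ctrl.get_state(): the state, without advancing time (a new reading comes with each control period).
- ctrl.read_camera(name): name is "side" or "top" or "wrist"; returns a dict with "pixels" (480x640x3 uint8, red, green, blue), "depth" (480x640 float32, m along the optical axis (not along the pixel's ray), 0 where there is no reading), "fx", "fy", "cx", "cy" (pixels), "xyz" and "rotation" of the camera in the world; the wrist camera has in their place "mount" (4x4, takes a point from camera to tool coordinates, whose origin is the TCP and whose axes are the flange's). Camera axes: x right, y down, z forward; pixel columns grow to the right and rows downward; lengths in m; the calibration is good to about 2 mm. A picture is of the moment at which its call begins: read the wrist's pose just before it.
- ctrl.sign_off(): hands the job in; it is judged then, once.
Trained networks look in a picture, given as the dict that the camera call returned (one of the last four; its "shot" number tells which), for a name from the list of things; names that differ only in an ending like _2 or _b are one class to them, and where a whole thing is asked for, a point or a joint stands for the part that bears it (a point fixed in the world has none). Each returns a list of dicts, best first, with "score" (0 to 1); they miss things now and then, are a little off and sometimes report something else, mostly with a low value. They report only what shows in the picture. A call takes as long as a camera call. They do not tell look-alikes from the thing itself.
- ctrl.spot_in(query, picture): "at" ([column, row] in pixels, amid what is visible of it).
- ctrl.tip_of(query, picture): "at" ([column, row] in pixels: a listed point, or the origin of a listed thing).
The state is a dict: "time": time; "qpos": joint angles; "dq": joint speeds; "joint_efforts": joint torques, N m; "eef_pos": TCP position; "tcp_rot": TCP orientation; "contact_force": force on the tool from outside, world axes, zero at the start; "wrist_torque": the same for the moment, N m; "opening": opening from 0.0 (shut) to 1.0 (fully open); "finger_force": force on a finger pad.
Only numpy, scipy, OpenCV 4.12 (cv2) and the standard library are available. Lean on these libraries where they do the work, as an engineer would, in place of code of your own. Each camera call takes 0.05 s, during which the arm holds its last target. There are 200 camera calls.

## Task

Load the balance for its check: open the wooden weight case until its lid leans back on its stop, take the big steel disc out of its slot, lay it flat on the grey mat and let go, then take it again by its rim and set it down in the middle of the balance's round pan. Put the two discs from the mat on top of it, the wide thick one first and the small thin one last, all lying flat in one centred stack. Set each disc down on the pan gently, for a drop or a knock would spoil the load cell, leave the lid open, and do not push over or shift the other things on the bench.

Things in the scene. Friction and masses are not known exactly. Their poses are not given: they have to be found in the camera images.
- case: Beech weight case, fixed on the bench at the right or left: 86 mm deep (x), 200 wide (y), base 62 high, walls 6, 88 high with the lid shut. Origin: centre of its underside; its -x side (front, finger pull) faces the robot within 0.2 rad. Inside, three upright slots running along x between ribs 5 mm thick, rib tops 38 mm above the bench; the two narrower slots are empty.
- case_lid (a joint): Lid of the case, 26 mm high, about 0.25 kg, hinged along its far top edge: 0 shut, grows as the front edge rises; 1.9 rad is the stop, where it leans back at rest. Swings freely, no spring: let go below about 1.1 rad it falls shut, above about 1.3 rad it falls back on its stop.
- lid_hinge (a point): Point on the lid's hinge line, mid-width: 43 mm behind the case's centre, 62 mm above the bench; the hinge line runs along the case's y.
- lid_pull (a point): On the brass finger pull in the middle of the lid's front; moves with the lid. The pull: 30 mm wide (along the hinge line), 10 thick, 26 out from the front face; this point is mid-bar, 16 mm out. Shut: 102 mm in front of the hinge line, 75 mm above the bench, free space below. Pinched across its width from above by the fingertips, it turns between the pads as the lid swings.
- case_slot (a point): Middle of the floor of the slot in which the big disc stands, 8 mm above the bench; 40 mm from the case's centre toward its -y side. The slot is 19 mm wide and 30 mm deep.
- disc_large: Big steel disc weight, 68 mm across, 16 thick, about 0.46 kg. Origin at its centre; y is its axis. Starts standing on edge in the case's slot (its y along the case's y), its top 76 mm above the bench, 38 mm of it above the ribs, its rim 3 mm from the case's front and back walls: it can be taken only by its two faces.
- disc_medium: Wide thick steel disc weight lying on the mat, 66 mm across, 14 mm thick, about 0.38 kg. Origin at its centre; z is its axis.
- disc_small: Small thin steel disc weight lying on the mat, 60 mm across, 8 mm thick, about 0.18 kg. Origin at its centre; z is its axis.
- mat: Light grey mat fixed on the bench, 250 mm (x) by 220 mm (y), 3 mm thick; origin at the centre of its underside, x pointing away from the robot within 0.1 rad. The two discs lie on its half nearer the robot; the middle of its far half, about 50 mm beyond its centre, is free for laying the big disc down.
- pan: Round steel pan of the balance, 160 mm across, flat top 85 mm above the bench; origin at the centre of its top. It does not give. The ivory balance, 200 mm wide, stands across the mat from the case; it reaches from 155 mm in front of the pan's centre (toward the robot) to 100 mm behind, and is lower than the pan.
- pan_centre (a point): Centre of the pan's top face, ringed by a fine circle 72 mm across; z up.
- brush: Bystander: dusting brush, 170 mm, lying across, just beyond the mat; origin at its middle, underside.
- dish: Bystander: small white ceramic weighing dish, 56 mm across and 18 mm high, on the mat's far right corner; origin at the centre of its underside.
- amber_bottle: Bystander: amber reagent bottle, 72 mm across, 160 mm high, behind; origin at the centre of its underside.
- beaker: Bystander: glass beaker, 68 mm across, 85 mm high, behind; origin at the centre of its underside.
- wash_bottle: Bystander: white wash bottle, 64 mm across, 150 mm high, far left; origin at the centre of its underside.
- spatula: Bystander: thin steel laboratory spatula, 180 mm long, 4 mm thick, lying far right; origin at its middle, underside.
Things that resemble listed ones, but are neither listed nor needed, are in the scene too. What is shaped like the disc_small but green or purple is not meant.

How it is judged:
By the outcome, as a careful person would: the job done as asked, in the order asked, and still so for the second after the job is handed in, with the robot touching nothing.
It also fails if it takes over 72 s, if anything falls off the work surface, if the arm or the gripper's body presses on something with over 40 N, if the wrist force passes 120 N, or if a joint passes its speed limit or range.

## Working session

There is one attempt and no reset: what is moved stays moved. The work goes in short steps, Python scripts to look and compute and a shell command to move; the robot and the scene stay as the last step left them, time stands still between calls to the robot, and variables do not carry over. Pictures are saved under pics/ and viewed, at most 11 in all, crops included, and the job is handed in when it is done.

```bash
mkdir -p pics; cat > h.py <<'E'
import numpy as np, cv2
from scipy.spatial.transform import Rotation as R
from plant import ctrl
def cam(n):
    s=ctrl.get_state(); c=ctrl.read_camera(n)
    if 'mount' in c:
        T=np.eye(4);T[:3,:3]=R.from_quat(s['tcp_rot']).as_matrix();T[:3,3]=s['eef_pos']
        c['T']=T@np.array(c['mount'])
    else:
        T=np.eye(4);r=np.array(c['rotation'])
        T[:3,:3]=r if r.shape==(3,3) else R.from_quat(r).as_matrix();T[:3,3]=c['xyz'];c['T']=T
    return c
def pt(c,uv,z=None):
    """world point of pixel: by depth, or on plane z"""
    u,v=uv; d=np.array([(u-c['cx'])/c['fx'],(v-c['cy'])/c['fy'],1.])
    if z is None: k=c['depth'][int(round(v)),int(round(u))]
    else:
        w=c['T'][:3,:3]@d; k=(z-c['T'][2,3])/w[2]
    return (c['T']@np.append(d*k,1))[:3]
def cloud(c):
    v,u=np.mgrid[:480,:640]; k=c['depth']
    p=np.stack([(u-c['cx'])/c['fx']*k,(v-c['cy'])/c['fy']*k,k,np.ones_like(k)],-1)
    return (p@c['T'].T)[...,:3]
def save(c,n): cv2.imwrite('pics/'+n,c['pixels'][...,::-1])
def st():
    s=ctrl.get_state(); m=R.from_quat(s['tcp_rot']).as_matrix()
    return s,np.array(s['eef_pos']),m
def to(x,y,z,yaw=None):
    """shift in tool axes to reach world TCP; yaw = desired world direction (deg) of tool y line"""
    s,p,m=st(); d=m.T@(np.array([x,y,z])-p); t=None
    if yaw is not None:
        cur=np.degrees(np.arctan2(m[1,1],m[0,1])); t=-((yaw-cur+90)%180-90)  # z down
    print('shift mm',np.round(d*1000,1),'turn',t,'t',s['time'],'q6',round(s['qpos'][5],2))
E
cat > a.py <<'E'
from h import *
s,p,m=st(); print(s['time'],p,m.round(3).tolist(),s['opening'])
for n in ['top','side']:
    c=cam(n); save(c,n+'0.png'); print(n,c['T'].round(3).tolist(),c['fx'])
    for q in ['case','case_lid','lid_hinge','lid_pull','case_slot','disc_large','disc_medium','disc_small','mat','pan','pan_centre','brush','dish']:
        for f in (ctrl.tip_of,):
            for r in f(q,c)[:3]:
                print(q,np.round(r['at'],1),round(r['score'],2),pt(c,r['at']).round(3))
E
python3 a.py
```

```text
0.0 [ 0.20890229 -0.64118783  0.22992789] [[0.951, 0.31, -0.0], [0.31, -0.951, 0.002], [0.0, -0.002, -1.0]] 1.0023328767429625
top [[-0.016, -0.986, 0.164, 0.327], [-1.0, 0.016, -0.001, 0.006], [-0.002, -0.164, -0.986, 1.191], [0.0, 0.0, 0.0, 1.0]] 488.9073457929925
case [212.1 245.2] 0.83 [0.5   0.252 0.089]Traceback (most recent call last):
  File "a.py", line 7, in <module>
    for r in f(q,c)[:3]:
             ~^^^^^
ValueError: it knows: amber_bottle, beaker, brush, case, case_slot, disc_large, disc_medium, disc_small, dish, lid_hinge, lid_pull, mat, pan, pan_centre, spatula, wash_bottle
```

```bash
sed -i "s/'case_lid',//" a.py; python3 a.py
```

```text
0.1 [ 0.20890993 -0.64123945  0.23006709] [[0.951, 0.31, -0.0], [0.31, -0.951, 0.002], [0.0, -0.002, -1.0]] 1.0020239678056044
top [[-0.016, -0.986, 0.164, 0.327], [-1.0, 0.016, -0.001, 0.006], [-0.002, -0.164, -0.986, 1.191], [0.0, 0.0, 0.0, 1.0]] 488.9073457929925
case [209.6 244.2] 0.85 [0.502 0.258 0.088]
case [351.8 257.4] 0.49 [ 0.476 -0.071  0.012]
lid_pull [200.  258.7] 0.85 [0.47  0.28  0.081]
disc_medium [302.9 267.2] 0.61 [0.454 0.048 0.014]
disc_small [424.  342.5] 0.79 [ 0.271 -0.237  0.01 ]
disc_small [352.8 260.5] 0.63 [ 0.469 -0.074  0.009]
disc_small [239.  293.3] 0.63 [0.394 0.202 0.012]
mat [324.4 237.9] 0.67 [ 0.527 -0.006 -0.   ]
mat [123.3 223.4] 0.49 [0.555 0.459 0.083]
pan [463.2 245. ] 0.76 [ 0.492 -0.322  0.084]
pan [240.3 153.8] 0.46 [0.712 0.188 0.1  ]
pan_centre [459.4 247. ] 0.65 [ 0.487 -0.314  0.084]
pan_centre [324.3 159.9] 0.15 [ 0.721 -0.009  0.02 ]
brush [240.  154.4] 0.73 [0.711 0.189 0.1  ]
brush [323.1 160.2] 0.56 [ 0.72  -0.006  0.021]
dish [353.6 197.5] 0.63 [ 0.626 -0.08   0.013]
side [[-0.842, -0.333, 0.426, -0.056], [-0.54, 0.502, -0.676, 0.876], [0.011, -0.798, -0.602, 0.892], [0.0, 0.0, 0.0, 1.0]] 548.2270384142541
case [238.7 337.5] 0.95 [0.485 0.313 0.053]
lid_hinge [225.8 303.9] 0.87 [0.545 0.278 0.088]
lid_pull [253.1 328.8] 0.56 [0.457 0.299 0.083]
lid_pull [252.7 327.9] 0.18 [0.461 0.296 0.08 ]
case_slot [250.6 323.4] 0.81 [0.473 0.287 0.079]
case_slot [380.8 184.5] 0.73 [ 0.498 -0.331  0.083]
disc_medium [280.9 206.7] 0.74 [ 0.718 -0.155  0.024]
disc_small [342.  257.5] 0.83 [ 0.466 -0.069  0.012]
disc_small [306.9 341.7] 0.77 [0.384 0.215 0.011]
disc_small [407.1 260.9] 0.48 [ 0.323 -0.152  0.009]
mat [305.9 265.4] 0.72 [0.53  0.001 0.005]
pan [379.8 185.9] 0.64 [ 0.495 -0.319  0.086]
pan_centre [379.6 186.4] 0.83 [ 0.495 -0.318  0.085]
brush [238.3 239.6] 0.77 [0.722 0.029 0.023]
dish [286.8 238.2] 0.79 [ 0.623 -0.05   0.019]
```

View pics/top0.png

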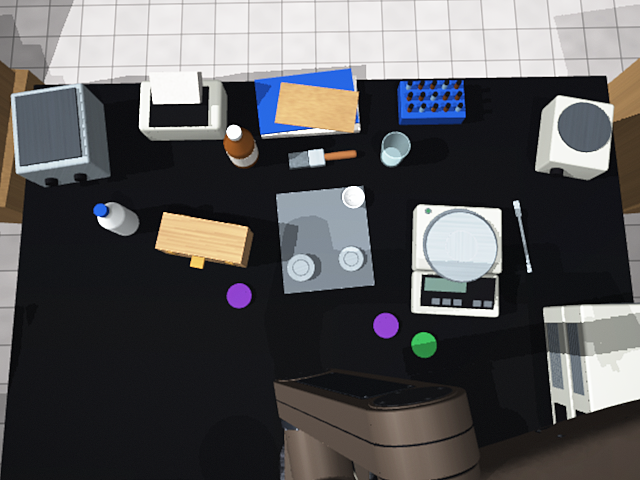

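The top view shows the case at (205,240) with its pull at (197,262), and the mat at (325,238). The medium disc is at (301,267), the small one at (351,259), the dish at (353,197) and the pan at (460,245). The green and purple discs are decoys. Next I'll refine the geometry from depth.

```bash
cat > b.py <<'E'
from h import *
for n in ['top','side']:
    c=cam(n); P=cloud(c); 
    def sel(x0,x1,y0,y1,z0,z1):
        m=(P[...,0]>x0)&(P[...,0]<x1)&(P[...,1]>y0)&(P[...,1]<y1)&(P[...,2]>z0)&(P[...,2]<z1)
        return P[m]
    q=sel(.4,.62,.1,.4,.078,.1); 
    print(n,'lid',cv2.minAreaRect(q[:,:2].astype('f4')*1000), np.median(q[:,2]))
    q=sel(.36,.5,.2,.36,.06,.086); 
    from collections import Counter
    for nm,b in dict(med=(.40,.51,-.01,.11,.0125,.03),small=(.42,.53,-.12,-.025,.0085,.03),pan=(.36,.62,-.45,-.2,.078,.1),dish=(.57,.68,-.12,-.02,.012,.03)).items():
        q=sel(*b); (cc,r)=cv2.minEnclosingCircle(q[:,:2].astype('f4')*1000); print(nm,len(q),np.round(cc,1),round(r,1),np.round(cv2.minAreaRect(q[:,:2].astype('f4')*1000)[0],1),np.percentile(q[:,2],[10,50,90]).round(4))
    hsv=cv2.cvtColor(c['pixels'],cv2.COLOR_RGB2HSV)
    m=(P[...,0]>.4)&(P[...,0]<.5)&(P[...,1]>.2)&(P[...,1]<.36)&(P[...,2]>.06)&(P[...,2]<.085)&(hsv[...,1]>140)
    if m.sum()>3: print('pull',P[m].mean(0).round(4),np.median(P[m],0).round(4),P[m].min(0).round(3),P[m].max(0).round(3),m.sum())
s,p,m=st(); print(s['time'])
E
python3 b.py
```

```text
top lid ((507.1873474121094, 280.5013122558594), (201.1014862060547, 112.32266235351562), 78.83478546142578) 0.08795085544991565
med 568 [454.5  54.3] 32.8 [454.3  54.5] [0.0148 0.0174 0.0203]
small 434 [475.2 -74. ] 53.5 [477.2 -68.5] [0.0094 0.0117 0.0145]
pan 3794 [ 499.2 -302.6] 97.2 [ 491.9 -316.7] [0.0829 0.0856 0.0882]
dish 294 [626.7 -76.6] 27.3 [627.2 -76.4] [0.0134 0.0174 0.0227]
pull [0.465  0.2871 0.0793] [0.4646 0.288  0.0796] [0.451 0.21  0.066] [0.49  0.359 0.085] 154
side lid ((509.37054443359375, 280.8486022949219), (202.08843994140625, 118.37263488769531), 79.11195373535156) 0.08845774745440993
med 447 [458.   57.4] 36.4 [456.2  55.3] [0.015  0.0177 0.02  ]
small 284 [460. -73.] 48.4 [464.3 -77.5] [0.0097 0.0119 0.0142]
pan 1431 [ 495. -314.] 84.0 [ 492.5 -316.1] [0.0831 0.0856 0.0879]
dish 172 [629.3 -73.8] 30.7 [628.7 -75.8] [0.0133 0.0189 0.023 ]
pull [0.4674 0.2911 0.0774] [0.4651 0.2926 0.0793] [0.451 0.211 0.063] [0.494 0.36  0.084] 221
1.5
```

View pics/side0.png

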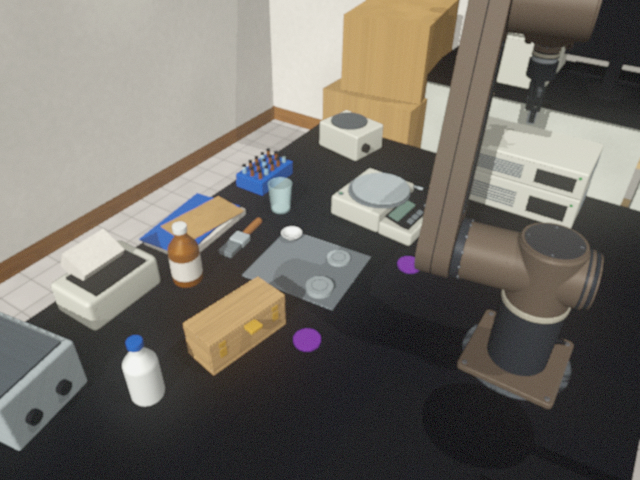

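The case's yaw is about -11°, with its centre near (0.520, 0.278), so the pull is near (0.462, 0.289). I'm heading there now, over the pan and the mat, turning the tool once I'm past the balance.

```bash

python3 -m inch '[[0,0.035,-0.02,-0.01,0],[0,0.07,-0.04,-0.02,0],[0,0.105,-0.06,-0.03,0],[0,0.14,-0.08,-0.04,0],[0,0.175,-0.1,-0.05,0]]' 60
python3 -m inch '[[0,0.035,-0.02,0,0],[0,0.07,-0.04,0,0],[0,0.105,-0.06,0,0],[0,0.14,-0.08,0,0],[0,0.175,-0.1,0,0]]'
python3 -m inch '[[0,0.02,-0.03,0,0],[0,0.04,-0.06,0,0],[0,0.06,-0.09,0,0],[0,0.075,-0.13,0,0],[0,0.09,-0.165,0,0]]'
python3 -m inch '[[0,0.01,-0.035,0,0],[0,0.02,-0.07,0,0],[0,0.03,-0.105,0,0],[0,0.04,-0.14,0,0],[0,0.05,-0.175,0,0]]'
python3 -m inch '[[0,0,0,0,-7],[0,0,0,0,-14],[0,0,0,0,-21],[0,0,0,0,-28],[0,0,0,0,-35]]'
python3 -m inch '[[0,0,0,0,-7],[0,0,0,0,-14],[0,0,0,0,-21],[0,0,0,0,-28],[0,0,0,0,-35]]'
python3 -m inch '[[0,0,0,0,-7],[0,0,0,0,-14],[0,0,0,0,-21],[0,0,0,0,-28],[0,0,0,0,-35]]'
python3 -m inch '[[0,0,0,0,-7],[0,0,0,0,-14],[0,0,0,0,-21],[0,0,0,0,-28],[0,0,0,0,-35]]'
python3 -c "
from h import *
to(.46,.289,.2,78.9)"
```

```text
time: 1.92
eef_pos: [0.3453, -0.4911, 0.2819]
tcp_rot: [0.988, 0.156, 0.0, 0.0]
contact_force: [1.3, -0.9, 0.3]
opening: 0.999
finger_force: 0.0
time: 2.33
eef_pos: [0.4809, -0.3416, 0.2817]
tcp_rot: [0.988, 0.157, 0.0, 0.0]
contact_force: [-0.1, 0.5, -0.3]
opening: 1.001
finger_force: 0.0
time: 2.75
eef_pos: [0.5144, -0.1566, 0.2814]
tcp_rot: [0.988, 0.157, 0.0, -0.0]
contact_force: [0.0, 0.5, 0.5]
opening: 1.002
finger_force: 0.0
time: 3.17
eef_pos: [0.5074, 0.0251, 0.2817]
tcp_rot: [0.988, 0.157, 0.0, 0.0]
contact_force: [0.4, -0.3, -0.0]
opening: 0.997
finger_force: 0.0
time: 3.58
eef_pos: [0.5077, 0.0236, 0.2815]
tcp_rot: [0.893, 0.449, 0.0, 0.0]
contact_force: [0.7, 0.4, 0.3]
opening: 0.999
finger_force: 0.0
time: 4.0
eef_pos: [0.5077, 0.0234, 0.2815]
tcp_rot: [0.717, 0.697, 0.0, 0.0]
contact_force: [-1.0, -1.3, -0.1]
opening: 1.0
finger_force: 0.0
time: 4.42
eef_pos: [0.5077, 0.0234, 0.2815]
tcp_rot: [0.474, 0.88, 0.0, 0.0]
contact_force: [0.5, -0.2, -1.0]
opening: 1.001
finger_force: 0.0
time: 4.83
eef_pos: [0.5077, 0.0234, 0.2815]
tcp_rot: [0.188, 0.982, 0.0, 0.0]
contact_force: [-1.1, -1.6, 0.0]
opening: 1.001
finger_force: 0.0
shift mm [142.3 229.4  81.5] turn -10.517117472913014 t 4.8333 q6 -1.35
```

```bash

python3 -m inch '[[0,0,0,0,-5.2],[0,0,0,0,-10.5],[0,0,0,0,-10.5]]'
python3 -m inch '[[0.3,0.015,0.038,0.01,0],[0.3,0.03,0.076,0.02,0],[0.3,0.045,0.114,0.03,0],[0.3,0.06,0.152,0.04,0],[0.3,0.075,0.19,0.05,0]]'
python3 -m inch '[[0.3,0.012,0.031,0.015,0],[0.3,0.025,0.062,0.03,0],[0.3,0.025,0.062,0.03,0]]'
cat > c.py <<'E'
from h import *
import sys
n=sys.argv[1]; c=cam('wrist'); save(c,n); P=cloud(c)
print(st()[1])
hsv=cv2.cvtColor(c['pixels'],cv2.COLOR_RGB2HSV)
m=(P[...,2]>.06)&(P[...,2]<.084)&(hsv[...,1]>140)&(P[...,1]>.22)&(P[...,1]<.35)&(P[...,0]<.49)
if m.any(): print('pull',cv2.minAreaRect(P[m][:,:2].astype('f4')*1000),P[m].mean(0))
m=(P[...,2]>.084)&(P[...,2]<.092)
print('lid',cv2.minAreaRect(P[m][:,:2].astype('f4')*1000))
for q in ['lid_pull','lid_hinge']:
    for r in ctrl.tip_of(q,c)[:2]: print(q,r['at'],r['score'],pt(c,r['at']))
to(.46,.289,.2,78.9)
E
python3 c.py w1.png
```

```text
time: 5.08
eef_pos: [0.5077, 0.0234, 0.2815]
tcp_rot: [0.099, 0.995, -0.0, 0.0]
contact_force: [0.0, 0.2, -0.3]
opening: 1.002
finger_force: 0.0
time: 5.5
eef_pos: [0.4718, 0.2243, 0.2317]
tcp_rot: [0.101, 0.995, 0.0, 0.0]
contact_force: [0.6, -0.7, 0.1]
opening: 0.702
finger_force: 0.0
time: 5.75
eef_pos: [0.4568, 0.2922, 0.1984]
tcp_rot: [0.099, 0.995, -0.0, -0.003]
contact_force: [-1.1, -1.0, -0.8]
opening: 0.702
finger_force: 0.0
[0.45802518 0.29032623 0.19962138]
lid ((533.216064453125, 339.3485412597656), (326.5560302734375, 86.77326202392578), 78.91258239746094)
lid_pull [9.7, 427.6] 0.65 [ 0.61326174 -0.05610544  0.02046632]
lid_hinge [322.8, 355.8] 0.9 [0.54739281 0.2749778  0.08757577]
shift mm [0.2 0.5 1.8] turn -0.38280770259635233 t 5.9 q6 -1.0
```

View pics/w1.png

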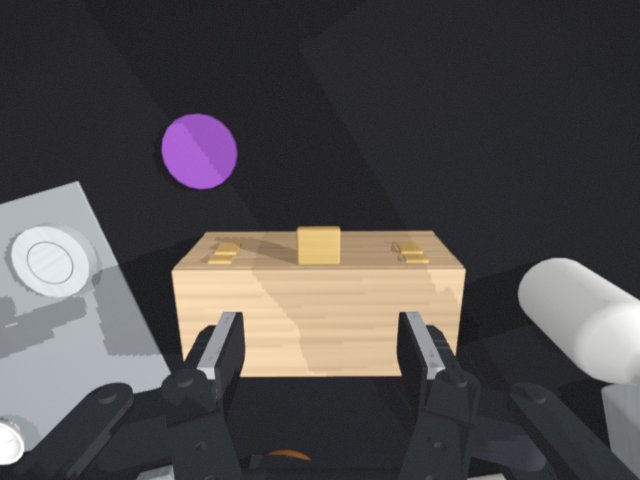

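The wrist view shows the pull at (297–340, 226–265) and the lid top at columns 174–465, rows 268–376, centred between the fingers.

```bash
cat > d.py <<'E'
from h import *
c=cam('wrist');P=cloud(c)
m=np.zeros((480,640),bool); m[228:262,300:338]=1; m&=(P[...,2]>.07)&(P[...,2]<.086)
print('pull top',np.median(P[m],0), pt(c,(318.5,246),.08), pt(c,(297,246),.08),pt(c,(340,246),.08))
m=np.zeros((480,640),bool); m[262:380,165:480]=1; m&=(P[...,2]>.083)&(P[...,2]<.093)&(c['pixels'][...,0]>150)
r=cv2.minAreaRect(P[m][:,:2].astype('f4')*1000); print('lid',r)
print(pt(c,(174,269),.088),pt(c,(465,269),.088))
to(.46,.289,.2,78.9)
E
python3 d.py
```

```text
pull top [0.46914295 0.28506445 0.08055979] [0.47064895 0.28426212 0.08      ] [0.46764744 0.26959275 0.08      ] [0.47365068 0.29893252 0.08      ]
lid ((521.514892578125, 277.3687438964844), (200.43531799316406, 86.5954818725586), 78.6902847290039)
[0.46437576 0.18394362 0.088     ] [0.50458201 0.38040354 0.088     ]
shift mm [0.8 0.9 2.4] turn -0.44108852018455025 t 5.95 q6 -1.0
```

```bash

python3 -m inch '[[0.3,0.001,-0.001,0.03,0],[0.3,0.001,-0.001,0.06,0],[0.3,0.001,-0.001,0.09,0],[0.3,0.001,-0.001,0.115,0],[0.3,0.001,-0.001,0.138,0]]' 30
python3 -m inch '[[0.8,0,0,0,0],[0.8,0,0,0,0],[0.8,0,0,0,0],[0.8,0,0,0,0],[0.8,0,0,0,0]]' 30
python3 -m inch '[[0.8,0,0,0,0],[0.8,0,0,0,0],[0.8,0,0,0,0]]' 30
python3 -c "
from h import *
to(.459,.287,.063,78.7)
import math
hx,hz=521.5+42.2,62; 
r=math.hypot(106,13);a0=math.atan2(13,106)
for t in np.arange(0.15,1.76,.15): print(round(t,2),np.round([-r*math.cos(a0+t)+106,r*math.sin(a0+t)-13],1))
"
```

```text
time: 6.37
eef_pos: [0.4599, 0.2861, 0.0632]
tcp_rot: [0.102, 0.995, 0.0, 0.0]
contact_force: [0.4, -0.3, -0.6]
opening: 0.699
finger_force: 0.0
time: 6.78
eef_pos: [0.4601, 0.2899, 0.0666]
tcp_rot: [0.101, 0.995, 0.003, 0.001]
contact_force: [-2.0, 7.9, -3.2]
opening: 0.339
finger_force: 32.4
time: 7.03
eef_pos: [0.4601, 0.2899, 0.0667]
tcp_rot: [0.101, 0.995, 0.003, 0.001]
contact_force: [-1.4, 7.6, -2.7]
opening: 0.34
finger_force: 32.4
shift mm [ 0.5 -3.1  3.6] turn -0.30494294215449713 t 7.0333 q6 -1.0
0.15 [ 3.1 15.7]
0.3 [ 8.6 30.7]
0.45 [16.2 44.8]
0.6 [25.9 57.6]
0.75 [37.3 68.8]
0.9 [50.3 78.1]
1.05 [64.5 85.4]
1.2 [79.7 90.5]
1.35 [95.5 93.3]
1.5 [111.5  93.7]
1.65 [127.3  91.6]
```

```bash

python3 -m inch '[[0.8,-0.003,0.003,-0.014,0],[0.8,-0.0085,0.003,-0.03,0],[0.8,-0.016,0.003,-0.044,0],[0.8,-0.026,0.003,-0.057,0],[0.8,-0.037,0.003,-0.068,0]]'
python3 -m inch '[[0.8,-0.006,0,-0.005,0],[0.8,-0.013,0,-0.0095,0],[0.8,-0.02,0,-0.013,0],[0.8,-0.027,0,-0.0165,0],[0.8,-0.035,0,-0.019,0]]'
python3 -m inch '[[0.8,-0.008,0,-0.002,0],[0.8,-0.016,0,-0.004,0],[0.8,-0.024,0,-0.006,0],[0.8,-0.032,0,-0.007,0],[0.8,-0.037,0,-0.0065,0]]'
python3 -c "
from h import *
c=cam('side'); cv2.imwrite('pics/s1.png',cv2.resize(c['pixels'][180:420,120:440,::-1],None,fx=2,fy=2))
to(.459,.287,.063,78.7)"
```

```text
time: 7.45
eef_pos: [0.4975, 0.2827, 0.1344]
tcp_rot: [0.1, 0.995, 0.001, 0.002]
contact_force: [5.0, 0.8, -10.3]
opening: 0.339
finger_force: 30.4
time: 7.87
eef_pos: [0.5301, 0.2763, 0.152]
tcp_rot: [0.1, 0.995, -0.0, -0.001]
contact_force: [-3.5, -0.1, 2.1]
opening: 0.337
finger_force: 31.2
time: 8.28
eef_pos: [0.5678, 0.2689, 0.1575]
tcp_rot: [0.1, 0.995, 0.0, 0.0]
contact_force: [-2.8, 1.4, 3.0]
opening: 0.342
finger_force: 31.1
shift mm [111.   -4.1  94.2] turn -0.2074665595709746 t 8.3333 q6 -1.09
```

View pics/s1.png

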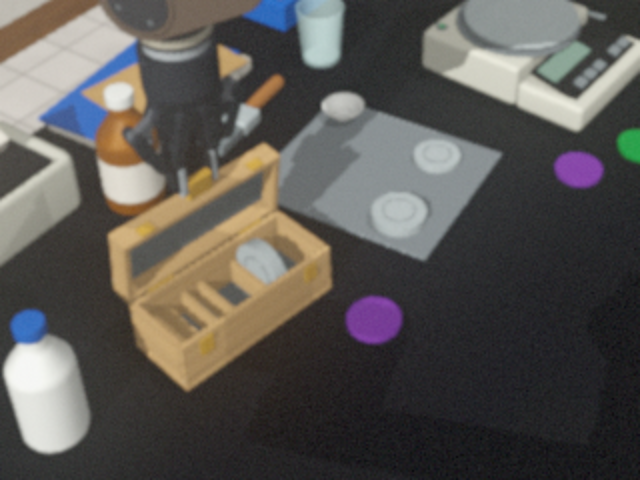

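```bash

python3 -m inch '[[0.8,-0.008,0,0.001,0],[0.8,-0.016,0,0.002,0],[0.8,-0.023,0,0.0045,0],[0.8,-0.028,0,0.006,0],[0.8,-0.028,0,0.006,0]]'
python3 -m inch '[[0.5,0,0,0,0],[0.3,0,0,0,0],[0.3,0,0,0,0]]'
python3 -m inch '[[0.3,0,0,-0.03,0],[0.3,0,0,-0.06,0],[0.4,0.02,0,-0.07,0],[0.5,0.05,-0.02,-0.07,0],[0.5,0.08,-0.04,-0.07,0]]'
python3 -c "
from h import *
c=cam('side'); cv2.imwrite('pics/s2.png',cv2.resize(c['pixels'][180:420,120:440,::-1],None,fx=2,fy=2))
c=cam('wrist');save(c,'w2.png');P=cloud(c)
for r in ctrl.tip_of('disc_large',c)[:2]+ctrl.tip_of('case_slot',c)[:1]: print(r['at'],r['score'],pt(c,r['at']))
m=(P[...,2]>.055)&(P[...,2]<.085)&(P[...,0]>.46)&(P[...,0]<.555)&(P[...,1]>.2)&(P[...,1]<.28)
d=P[m][:,:2]-[.5215,.2774]; e=np.stack([d@[.981,-.196],d@[.196,.981]],1)
k=(abs(e[:,0])<.030)&(e[:,1]>-.07)&(e[:,1]<-.01); print(k.sum(),e[k].mean(0),e[k].min(0),e[k].max(0),P[m][k][:,2].max())
to(.513,.238,.2,78.7)"
```

```text
time: 8.75
eef_pos: [0.5965, 0.2633, 0.1526]
tcp_rot: [0.1, 0.995, 0.001, 0.002]
contact_force: [0.9, 2.5, 6.3]
opening: 0.341
finger_force: 30.3
time: 9.0
eef_pos: [0.5934, 0.2626, 0.1501]
tcp_rot: [0.1, 0.995, -0.001, -0.001]
contact_force: [0.1, 0.6, -0.2]
opening: 0.699
finger_force: 0.0
time: 9.42
eef_pos: [0.5073, 0.2398, 0.2221]
tcp_rot: [0.099, 0.995, -0.0, 0.001]
contact_force: [-0.5, 0.2, -0.6]
opening: 0.504
finger_force: 0.0
[324.6, 230.0] 0.6 [0.50375973 0.23810761 0.0740724 ]
[330.3, 220.4] 0.66 [0.49797369 0.24359079 0.07174821]
1546 [-0.00488023 -0.04003122] [-0.02994089 -0.04790543] [ 0.02989653 -0.03193951] 0.07802146906475149
shift mm [-6.6 -0.2 20.7] turn -0.1583042898126763 t 9.6167 q6 -1.11
```

View pics/w2.png

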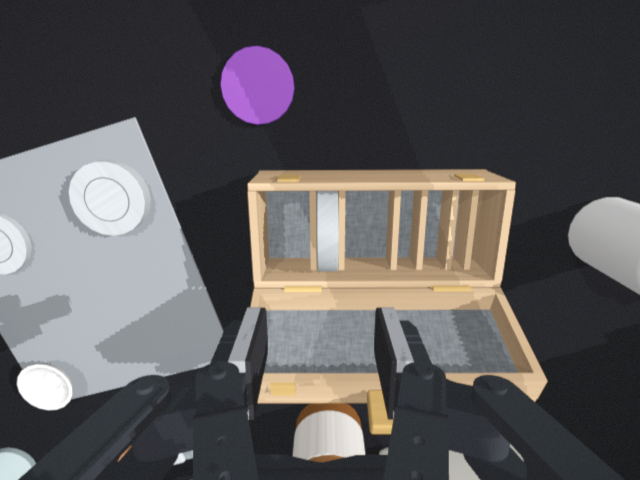

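The lid leans on its stop. The disc stands at columns 317–340, rows 190–272. Now I grip it by its faces and lift it.

```bash

python3 -m inch '[[0.5,-0.007,0,0.04,0],[0.5,-0.007,0,0.08,0],[0.5,-0.007,0,0.12,0],[0.5,-0.007,0,0.15,0],[0.5,-0.007,0,0.176,0]]' 60
python3 -m inch '[[1,0,0,0,0],[1,0,0,0,0],[1,0,0,0,0],[1,0,0,0,0],[1,0,0,0,0]]' 60
python3 -m inch '[[1,0,0,-0.012,0],[1,0,0,-0.03,0],[1,0,0,-0.06,0],[1,0,0,-0.095,0],[1,0,0,-0.13,0]]'
python3 -c "
from h import *
s=st()[0];print(s['contact_force'])
to(.569,-.041,.045,78.7)"
```

```text
time: 10.03
eef_pos: [0.5148, 0.2385, 0.0424]
tcp_rot: [0.1, 0.995, -0.0, -0.001]
contact_force: [0.2, 0.2, 0.8]
opening: 0.502
finger_force: 0.0
time: 10.45
eef_pos: [0.5154, 0.2389, 0.0468]
tcp_rot: [0.1, 0.995, 0.0, 0.001]
contact_force: [0.2, -0.4, -4.1]
opening: 0.178
finger_force: 60.5
time: 10.87
eef_pos: [0.5136, 0.2384, 0.1774]
tcp_rot: [0.1, 0.995, -0.0, -0.0]
contact_force: [1.6, 0.4, -3.8]
opening: 0.178
finger_force: 60.4
[ 1.62521839  0.43642975 -3.77343329]
shift mm [-109.8 -262.8  132.4] turn -0.1599109837705157 t 10.8667 q6 -1.12
```

```bash

python3 -m inch '[[1,-0.01,-0.02,0,0],[1,-0.022,-0.05,0,0],[1,-0.034,-0.08,0,0],[1,-0.046,-0.11,0,0],[1,-0.058,-0.14,0,0]]'
python3 -m inch '[[1,-0.012,-0.03,0,0],[1,-0.024,-0.06,0.01,0],[1,-0.036,-0.09,0.03,0],[1,-0.046,-0.115,0.06,0],[1,-0.051,-0.123,0.09,0]]'
python3 -m inch '[[1,0,0,0.015,0],[1,0,0,0.025,0],[1,0,0,0.03,0],[1,0,0,0.03,0]]'
python3 -c "
from h import *
c=cam('top'); P=cloud(c); save(c,'t1.png')
m=np.abs(P[...,2]-.003)<.006; hsv=cv2.cvtColor(c['pixels'],cv2.COLOR_RGB2HSV)
m&=(c['pixels'][...,0]>70)&(P[...,0]>.3)&(P[...,0]<.75)&(P[...,1]<.17)&(P[...,1]>-.17)
m=cv2.morphologyEx(m.astype('u1'),cv2.MORPH_OPEN,np.ones((5,5)))>0
print('mat',cv2.minAreaRect(P[m][:,:2].astype('f4')*1000))
s=st()[0];print(s['contact_force'],st()[1])
to(.569,-.041,.041,78.7)"
```

```text
time: 11.28
eef_pos: [0.5433, 0.0886, 0.177]
tcp_rot: [0.1, 0.995, 0.0, 0.001]
contact_force: [0.7, -0.3, -3.2]
opening: 0.179
finger_force: 60.5
time: 11.7
eef_pos: [0.5711, -0.045, 0.0877]
tcp_rot: [0.101, 0.995, -0.001, 0.003]
contact_force: [0.2, 0.7, -4.3]
opening: 0.178
finger_force: 60.5
time: 12.03
eef_pos: [0.5687, -0.0404, 0.0553]
tcp_rot: [0.1, 0.995, 0.0, -0.0]
contact_force: [0.7, 0.6, -4.9]
opening: 0.176
finger_force: 60.4
mat ((526.01416015625, -6.358558654785156), (248.33905029296875, 222.23338317871094), 3.633333683013916)
[-0.52210024  0.41160869 -4.83730732] [ 0.56941153 -0.04044269  0.05635103]
shift mm [ 0.3 -0.6 15.4] turn -0.11509879393949518 t 12.0833 q6 -1.62
```

```bash

python3 -m inch '[[1,0,0,0.005,0],[1,0,0,0.009,0],[1,0,0,0.011,0],[1,0,0,0.011,0]]'
python3 -m inch '[[1,0,0,0.001,0],[1,0,0,0.002,0],[1,0,0,0.002,0]]'
python3 -m inch '[[1,0,0,0.001,0],[1,0,0,0.002,0],[1,0,0,0.002,0]]'
python3 -m inch '[[1,0,0,0.001,0],[1,0,0,0.002,0],[1,0,0,0.002,0]]'
```

```text
time: 12.42
eef_pos: [0.5687, -0.0405, 0.0441]
tcp_rot: [0.1, 0.995, 0.0, -0.0]
contact_force: [0.3, -0.0, -4.8]
opening: 0.174
finger_force: 60.5
time: 12.67
eef_pos: [0.5689, -0.0408, 0.0422]
tcp_rot: [0.1, 0.995, 0.0, -0.0]
contact_force: [0.0, 0.3, -4.0]
opening: 0.178
finger_force: 60.5
time: 12.92
eef_pos: [0.569, -0.0409, 0.0403]
tcp_rot: [0.1, 0.995, -0.0, 0.0]
contact_force: [0.4, 0.0, -3.9]
opening: 0.173
finger_force: 60.7
time: 13.17
eef_pos: [0.5693, -0.0409, 0.0401]
tcp_rot: [0.1, 0.995, -0.0, -0.0]
contact_force: [-4.6, 0.7, 5.4]
opening: 0.176
finger_force: 62.1
```

```bash

python3 -m inch '[[0.8,0,0,-0.001,0],[0.7,0,0,-0.001,0],[0.65,0,0,-0.001,0],[0.65,0,0,-0.006,0],[0.65,0,0,-0.011,0]]' 20
python3 -m inch '[[0.65,0,0.003,0,0],[0.65,0,0.006,0,0],[0.65,0,0.009,0,0],[0.65,0,0.012,0,0],[0.65,0,0.015,0,0]]'
python3 -m inch '[[0.65,0,0.003,0,0],[0.65,0,0.006,0,0],[0.65,0,0.009,0,0],[0.65,0,0.012,0,0],[0.65,0,0.012,0,0]]'
python3 -c "
from h import *
c=cam('side'); cv2.imwrite('pics/s3.png',cv2.resize(c['pixels'][160:310,200:400,::-1],None,fx=3,fy=3))
to(.569,-.041,.041,78.7)"
```

```text
time: 13.58
eef_pos: [0.5688, -0.0408, 0.0494]
tcp_rot: [0.1, 0.995, 0.0, -0.0]
contact_force: [-0.2, 0.0, -0.3]
opening: 0.35
finger_force: 0.0
time: 14.0
eef_pos: [0.5718, -0.0257, 0.0491]
tcp_rot: [0.1, 0.995, 0.0, -0.0]
contact_force: [-1.1, 0.2, -0.2]
opening: 0.352
finger_force: 0.1
time: 14.42
eef_pos: [0.5742, -0.0136, 0.0491]
tcp_rot: [0.1, 0.995, 0.0, -0.0]
contact_force: [0.5, 0.5, 0.8]
opening: 0.35
finger_force: 0.4
shift mm [ -0.2 -27.6   8.2] turn -0.13717793824415025 t 14.4667 q6 -1.57
```

View pics/s3.png

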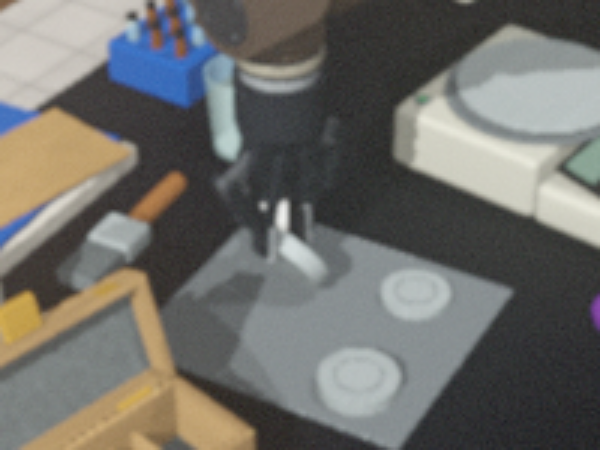

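The disc at (300,255) is leaning on the left finger, as planned. I lower it by opening the fingers and coming down together.

```bash

python3 -m inch '[[0.58,0,0.002,0.001,0],[0.5,0,0.004,0.004,0],[0.43,0,0.005,0.007,0],[0.35,0,0.006,0.01,0],[0.28,0,0.006,0.014,0]]'
python3 -m inch '[[0.2,0,0,0.006,0],[0.1,0,0,0.012,0],[0,0,0,0.018,0],[0,0,0,0.022,0],[0,0,0,0.024,0]]'
python3 -m inch '[[0,0,0.004,0,0],[0,0,0.008,0,0],[0,0,0.008,0,0],[0,0,0.008,0,0]]'
python3 -m inch '[[0,0,0,-0.03,0],[0,0,0,-0.07,0],[0,0.02,0,-0.11,0],[0,0.02,0,-0.15,0],[0,0.02,0,-0.17,0]]'
python3 -c "
from h import *
c=cam('wrist'); save(c,'w3.png'); P=cloud(c)
for nm,zz in (('disc_large',.019),('disc_medium',.017),('disc_small',.011)):
  for r in ctrl.tip_of(nm,c)[:3]: print(nm,r['at'],r['score'],pt(c,r['at']).round(4))
m=(P[...,2]>.013)&(P[...,2]<.026)&(abs(P[...,0]-.577)<.06)&(abs(P[...,1]-.005)<.05)
q=P[m][:,:2].astype('f4')*1000; print(len(q),cv2.minEnclosingCircle(q),cv2.minAreaRect(q),np.median(P[m][:,2]))
to(.577,0,.2,78.7)"
```

```text
time: 14.88
eef_pos: [0.5754, -0.0081, 0.0349]
tcp_rot: [0.1, 0.995, 0.0, -0.0]
contact_force: [0.4, 2.5, -0.2]
opening: 0.718
finger_force: 1.3
time: 15.3
eef_pos: [0.5749, -0.0086, 0.0102]
tcp_rot: [0.1, 0.995, -0.0, -0.001]
contact_force: [0.1, 0.5, -0.6]
opening: 0.999
finger_force: 0.0
time: 15.63
eef_pos: [0.5774, -0.0003, 0.0117]
tcp_rot: [0.1, 0.995, -0.0, 0.0]
contact_force: [0.2, -1.1, -0.4]
opening: 1.003
finger_force: 0.0
time: 16.05
eef_pos: [0.5589, 0.0033, 0.1872]
tcp_rot: [0.1, 0.995, -0.0, 0.004]
contact_force: [0.8, -0.2, 0.3]
opening: 0.998
finger_force: 0.0
disc_large [317.7, 227.9] 0.79 [ 0.5714 -0.0021  0.0199]
disc_medium [358.9, 60.1] 0.78 [0.4562 0.0514 0.0172]
disc_small [204.6, 126.3] 0.81 [ 0.4778 -0.0707  0.0105]
5265 ((575.7113037109375, -2.093691825866699), 34.026493072509766) ((575.7832641601562, -1.8041801452636719), (66.61997985839844, 67.59539794921875), 76.80159759521484) 0.019649348308072245
shift mm [-19.7   0.6 -17.9] turn -0.15872364129046446 t 16.25 q6 -1.55
```

View pics/w3.png

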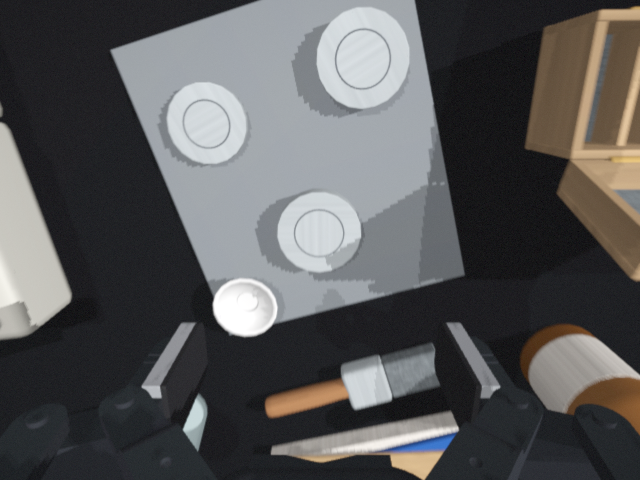

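The big disc lies flat at (319,232) in the wrist view, world (0.576,-0.002), radius 34, and the dish was not touched. I take it by the rim.

```bash

python3 -m inch '[[0,-0.01,0,0.035,0],[0,-0.019,-0.0015,0.07,0],[0,-0.019,-0.0015,0.105,0],[0,-0.019,-0.0015,0.13,0],[0,-0.019,-0.0015,0.145,0]]' 60
python3 -c "
from h import *
to(.5758,-.0019,.0,78.7)"
```

```text
time: 16.67
eef_pos: [0.5711, -0.0012, 0.0296]
tcp_rot: [0.1, 0.995, 0.0, -0.006]
contact_force: [-0.3, -0.7, -0.2]
opening: 0.995
finger_force: 0.0
shift mm [-5.   0.3 29.5] turn -0.17759353309278936 t 16.6667 q6 -1.55
```

```bash

python3 -m inch '[[0,-0.002,0,0.005,0],[0,-0.002,0,0.008,0],[0,-0.002,0,0.01,0],[0,-0.002,0,0.01,0],[0,-0.002,0,0.01,0]]' 60
python3 -c "
from h import *
to(.5758,-.0019,.0,78.7)"
```

```text
time: 17.08
eef_pos: [0.5786, -0.0025, 0.0275]
tcp_rot: [0.1, 0.995, -0.0, 0.001]
contact_force: [-0.9, -0.4, -0.1]
opening: 1.003
finger_force: 0.0
shift mm [ 2.9 -0.  27.5] turn -0.158721359656667 t 17.0833 q6 -1.55
```

```bash

python3 -m inch '[[0,0.003,0,0.008,0],[0,0.003,0,0.016,0],[0,0.003,0,0.022,0],[0,0.003,0,0.026,0],[0,0.003,0,0.026,0]]' 60
python3 -m inch '[[1,0,0,0,0],[1,0,0,0,0],[1,0,0,0,0],[1,0,0,0,0],[1,0,0,0,0]]' 60
python3 -c "
from h import *
to(.5758,-.0019,.0,78.7)"
python3 -m inch '[[1,0,0,-0.01,0],[1,0,0,-0.03,0],[1,0,0,-0.06,0],[1,0,0,-0.095,0],[1,0,0,-0.13,0]]'
python3 -c "
from h import *
to(.4925,-.3165,.2,78.7)"

```

```text
time: 17.5
eef_pos: [0.5736, -0.0015, -0.0012]
tcp_rot: [0.1, 0.995, 0.0, -0.001]
contact_force: [-0.7, 0.1, -0.2]
opening: 0.996
finger_force: 0.0
time: 17.92
eef_pos: [0.5755, -0.0018, 0.001]
tcp_rot: [0.1, 0.995, -0.0, 0.001]
contact_force: [-0.4, 0.1, 3.4]
opening: 0.766
finger_force: 68.0
shift mm [-0.3 -0.1  1. ] turn -0.1637288565246422 t 17.9167 q6 -1.55
time: 18.33
eef_pos: [0.5727, -0.0014, 0.1297]
tcp_rot: [0.1, 0.995, 0.0, -0.002]
contact_force: [1.8, -0.9, -3.8]
opening: 0.773
finger_force: 68.0
shift mm [  16.3 -324.7  -70.1] turn -0.15935485212368405 t 18.3333 q6 -1.55
```

```bash

python3 -m inch '[[1,0.001,-0.02,-0.01,0],[1,0.002,-0.05,-0.03,0],[1,0.004,-0.08,-0.04,0],[1,0.005,-0.105,-0.045,0],[1,0.005,-0.11,-0.045,0]]'
cat > pan.py <<'E'
from h import *
from scipy.optimize import minimize
for n in ['top','side','wrist']:
    c=cam(n); P=cloud(c); save(c,'pan_'+n+'.png')
    m=(abs(P[...,2]-.0855)<.005)&(abs(P[...,0]-.492)<.1)&(abs(P[...,1]+.316)<.1)
    m=cv2.morphologyEx(m.astype('u1'),cv2.MORPH_OPEN,np.ones((5,5)))>0
    q=P[m][:,:2]
    # disc of r=80 containing most points: maximise soft count
    f=lambda x:-np.sum(1/(1+np.exp((np.hypot(*(q-x).T)-.08)/.001)))
    best=max(((-f(np.array([x,y])),x,y) for x in np.arange(.47,.515,.001) for y in np.arange(-.34,-.295,.001)))
    print(n,len(q),best,np.median(P[m][:,2]), np.percentile(q,[.5,99.5],axis=0).round(4).tolist())
    for r in ctrl.tip_of('pan_centre',c)[:1]: print(r['at'],round(r['score'],2),pt(c,r['at'],.085))
to(.4925,-.3165,.2,78.7)
E
python3 pan.py
```

```text
time: 18.75
eef_pos: [0.5472, -0.1119, 0.1765]
tcp_rot: [0.101, 0.995, -0.001, 0.0]
contact_force: [0.5, 0.7, -4.7]
opening: 0.769
finger_force: 68.3
top 3581 (np.float64(3542.8536527230585), np.float64(0.49), np.float64(-0.316)) 0.08559282972744131 [[0.414, -0.3918], [0.5646, -0.2393]]
[462.9, 248.9] 0.71 [ 0.48246957 -0.32090699  0.085     ]
side 1358 (np.float64(1328.8172155445586), np.float64(0.492), np.float64(-0.313)) 0.08572727154800419 [[0.4148, -0.3917], [0.5678, -0.2372]]
[147.5, 395.1] 0.69 [0.51279738 0.52727724 0.085     ]
wrist 17204 (np.float64(17203.16287628102), np.float64(0.501), np.float64(-0.295)) 0.08534304019825155 [[0.4369, -0.3237], [0.569, -0.2377]]
shift mm [  12.6 -216.   -26. ] turn -0.09795196003744877 t 19.05 q6 -1.75
```

```bash
python3 -c "
import cv2
a=cv2.imread('pics/pan_top.png')[190:340,390:540];b=cv2.imread('pics/pan_wrist.png')
a=cv2.resize(a,(450,450)) if 0 else cv2.resize(a,None,fx=3,fy=3); b=cv2.resize(b,(340,255))
import numpy as np
o=np.zeros((450,800,3),'u1');o[:,:450]=a;o[:255,455:795]=b;cv2.imwrite('pics/panv.png',o)"
```

```text
(no output)
```

View pics/panv.png

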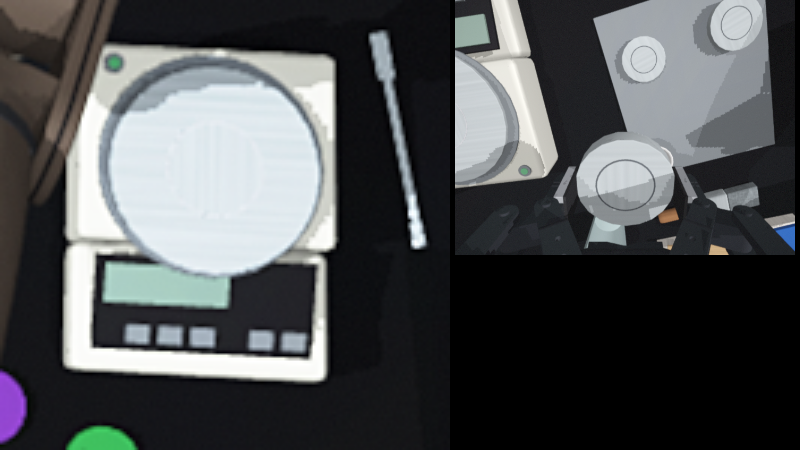

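The pan centre comes out at about (0.491,-0.3155), the ring at (214,170) in the crop. The disc is held level. I carry it over and descend slowly.

```bash

python3 -m inch '[[1,0.002,-0.02,0,0],[1,0.004,-0.05,0,0],[1,0.006,-0.08,0,0],[1,0.008,-0.11,0,0],[1,0.009,-0.14,0,0]]'
python3 -m inch '[[1,0.002,-0.025,0,0],[1,0.004,-0.05,0,0],[1,0.005,-0.068,0.01,0],[1,0.005,-0.075,0.025,0],[1,0.005,-0.075,0.04,0]]'
python3 -m inch '[[1,0,0,0.01,0],[1,0,0,0.018,0],[1,0,0,0.022,0],[1,0,0,0.024,0],[1,0,0,0.024,0]]'
python3 -m inch '[[1,0,0,0.005,0],[1,0,0,0.009,0],[1,0,0,0.009,0],[1,0,0,0.009,0]]'
python3 -c "
from h import *
to(.491,-.3155,.083,78.7)"
```

```text
time: 19.47
eef_pos: [0.5111, -0.2437, 0.1746]
tcp_rot: [0.099, 0.995, 0.0, -0.001]
contact_force: [0.7, -0.4, -4.2]
opening: 0.765
finger_force: 68.4
time: 19.88
eef_pos: [0.4919, -0.3178, 0.135]
tcp_rot: [0.1, 0.995, -0.001, 0.0]
contact_force: [-0.0, 0.1, -3.9]
opening: 0.766
finger_force: 68.5
time: 20.3
eef_pos: [0.4919, -0.3159, 0.1112]
tcp_rot: [0.099, 0.995, 0.0, -0.0]
contact_force: [0.2, 0.3, -4.3]
opening: 0.767
finger_force: 68.5
time: 20.63
eef_pos: [0.4914, -0.3163, 0.1021]
tcp_rot: [0.1, 0.995, 0.0, -0.0]
contact_force: [0.1, 0.1, -4.4]
opening: 0.762
finger_force: 68.5
shift mm [ 0.6  0.7 19.1] turn -0.16527436401946716 t 20.6333 q6 -2.12
```

```bash

python3 -m inch '[[1,0.0005,0.0005,0.004,0],[1,0.0005,0.0005,0.008,0],[1,0.0005,0.0005,0.011,0],[1,0.0005,0.0005,0.013,0],[1,0.0005,0.0005,0.013,0]]'
python3 -m inch '[[1,0,0,0.0007,0],[1,0,0,0.0014,0],[1,0,0,0.002,0],[1,0,0,0.002,0],[1,0,0,0.002,0]]'
python3 -m inch '[[1,0,0,0.0005,0],[1,0,0,0.001,0],[1,0,0,0.0015,0],[1,0,0,0.0015,0]]'
python3 -m inch '[[1,0,0,0.0003,0],[1,0,0,0.0006,0],[1,0,0,0.001,0],[1,0,0,0.001,0]]'
```

```text
time: 21.05
eef_pos: [0.4908, -0.3155, 0.0884]
tcp_rot: [0.1, 0.995, 0.0, -0.001]
contact_force: [-0.8, -0.7, -4.4]
opening: 0.764
finger_force: 68.5
time: 21.47
eef_pos: [0.4912, -0.3159, 0.0874]
tcp_rot: [0.1, 0.995, -0.0, 0.0]
contact_force: [0.3, 0.2, -4.1]
opening: 0.768
finger_force: 68.5
time: 21.8
eef_pos: [0.4911, -0.3158, 0.0856]
tcp_rot: [0.1, 0.995, 0.0, -0.0]
contact_force: [-0.4, -0.1, -4.2]
opening: 0.769
finger_force: 68.5
time: 22.13
eef_pos: [0.4911, -0.3158, 0.0847]
tcp_rot: [0.1, 0.995, 0.0, -0.0]
contact_force: [-0.3, 0.6, -4.2]
opening: 0.77
finger_force: 68.5
```

```bash

python3 -m inch '[[1,0,0,0.0003,0],[1,0,0,0.0006,0],[1,0,0,0.001,0],[1,0,0,0.001,0]]'
python3 -m inch '[[1,0,0,0.0003,0],[1,0,0,0.0006,0],[1,0,0,0.0008,0],[1,0,0,0.0008,0]]'
```

```text
time: 22.47
eef_pos: [0.4911, -0.3158, 0.0837]
tcp_rot: [0.1, 0.995, 0.0, -0.0]
contact_force: [-0.4, 0.6, -3.8]
opening: 0.767
finger_force: 68.5
time: 22.8
eef_pos: [0.4912, -0.3159, 0.0831]
tcp_rot: [0.1, 0.995, -0.0, -0.0]
contact_force: [-0.3, -0.6, -3.5]
opening: 0.766
finger_force: 68.6
```

```bash

python3 -m inch '[[1,0,0,0.0003,0],[1,0,0,0.0005,0],[1,0,0,0.0005,0]]'
python3 -m inch '[[1,0,0,0.0003,0],[1,0,0,0.0005,0],[1,0,0,0.0005,0]]'
```

```text
time: 23.05
eef_pos: [0.4912, -0.3159, 0.083]
tcp_rot: [0.1, 0.995, 0.0, -0.0]
contact_force: [-2.1, 1.3, 0.2]
opening: 0.763
finger_force: 68.8
time: 23.3
eef_pos: [0.4913, -0.3159, 0.083]
tcp_rot: [0.1, 0.995, -0.0, -0.0]
contact_force: [-4.0, 3.5, 5.5]
opening: 0.766
finger_force: 69.4
```

```bash

python3 -m inch '[[0.2,0,0,-0.0008,0],[0.1,0,0,-0.0008,0],[0,0,0,-0.0008,0],[0,0,0,-0.0008,0]]' 60
python3 -m inch '[[0,0,0,-0.02,0],[0,0,0,-0.05,0],[0,0,0,-0.09,0],[0,0.01,0.03,-0.11,0],[0,0.02,0.065,-0.11,0]]'
python3 -m inch '[[0,0.01,0.035,0,0],[0,0.02,0.07,0,0],[0,0.03,0.105,0,0],[0,0.04,0.14,0,0],[0,0.05,0.17,0,0]]'
python3 -m inch '[[0,0.01,0.035,0,0],[0,0.02,0.07,0,0],[0,0.03,0.1,0,0],[0,0.037,0.119,0,0],[0,0.037,0.119,0,0]]'
python3 -m inch '[[0,0.02,0,0,0],[0,0.03,0,0,0],[0,0.03,0,0,0],[0,0.03,0,0,0]]'
cat > disc.py <<'E'
from h import *
import sys
x0,y0,z0=map(float,sys.argv[1:4]); c=cam('wrist'); P=cloud(c)
m=(P[...,2]>z0-.004)&(P[...,2]<z0+.006)&(np.hypot(P[...,0]-x0,P[...,1]-y0)<.045)
q=P[m][:,:2].astype('f4')*1000; print(len(q),cv2.minEnclosingCircle(q),cv2.minAreaRect(q)[:2],np.median(P[m][:,2]))
x,y=np.array(cv2.minAreaRect(q)[0])/1000; 
to(x,y,0.,78.7)
E
python3 disc.py .456 .0525 .017
```

```text
time: 23.63
eef_pos: [0.4916, -0.3163, 0.083]
tcp_rot: [0.1, 0.995, -0.0, 0.001]
contact_force: [-0.4, 0.6, 0.2]
opening: 1.003
finger_force: 0.0
time: 24.05
eef_pos: [0.4876, -0.2516, 0.2]
tcp_rot: [0.101, 0.995, -0.004, 0.006]
contact_force: [1.5, -0.4, -0.2]
opening: 1.001
finger_force: 0.0
time: 24.47
eef_pos: [0.4691, -0.0698, 0.193]
tcp_rot: [0.1, 0.995, 0.0, 0.001]
contact_force: [-0.2, -0.6, -0.0]
opening: 1.0
finger_force: 0.0
time: 24.88
eef_pos: [0.4561, 0.0554, 0.1928]
tcp_rot: [0.098, 0.995, 0.001, 0.0]
contact_force: [-0.4, 0.2, -0.6]
opening: 1.0
finger_force: 0.0
time: 25.22
eef_pos: [0.4277, 0.0578, 0.193]
tcp_rot: [0.1, 0.995, -0.0, 0.001]
contact_force: [0.3, -0.3, -0.2]
opening: 1.001
finger_force: 0.0
4582 ((456.2369689941406, 53.31697082519531), 33.16413497924805) ((456.2162780761719, 53.924739837646484), (64.74437713623047, 65.27949523925781)) 0.017691146575141398
shift mm [-28.1   2.  193.2] turn -0.20523508354150977 t 25.2667 q6 -1.47
```

```bash

python3 -m inch '[[0,-0.015,0.001,0.03,0],[0,-0.028,0.002,0.065,0],[0,-0.028,0.002,0.1,0],[0,-0.028,0.002,0.135,0],[0,-0.028,0.002,0.16,0]]' 60
python3 -m inch '[[0,0,0,0.01,0],[0,0,0,0.02,0],[0,0,0,0.028,0],[0,0,0,0.032,0],[0,0,0,0.032,0]]' 60
python3 -m inch '[[0,0,0,0,0],[0,0,0,0,0]]' 60
python3 -c "
from h import *
to(.4562,.0536,.0,78.7)"
```

```text
time: 25.68
eef_pos: [0.4547, 0.054, 0.0299]
tcp_rot: [0.1, 0.995, -0.0, -0.001]
contact_force: [0.2, -0.3, -0.2]
opening: 1.001
finger_force: 0.0
time: 26.1
eef_pos: [0.4558, 0.0545, 0.0011]
tcp_rot: [0.1, 0.995, -0.0, 0.0]
contact_force: [0.4, 0.5, -0.2]
opening: 1.001
finger_force: 0.0
time: 26.27
eef_pos: [0.4562, 0.0546, 0.002]
tcp_rot: [0.1, 0.995, -0.0, 0.001]
contact_force: [0.1, -0.9, 0.8]
opening: 1.0
finger_force: 0.0
shift mm [-0.2 -1.   2. ] turn -0.15651392970764277 t 26.2667 q6 -1.47
```

```bash

python3 -m inch '[[0,0,-0.001,0.0015,0],[0.5,0,-0.001,0.0015,0],[1,0,-0.001,0.0015,0],[1,0,-0.001,0.0015,0],[1,0,-0.001,0.0015,0]]' 60
python3 -m inch '[[1,0,0,0,0],[1,0,0,0,0],[1,0,0,0,0]]' 60
python3 -c "
from h import *
to(.4562,.0536,.0,78.7)"
python3 -m inch '[[1,0,0,-0.01,0],[1,0,0,-0.035,0],[1,0,0,-0.07,0],[1,0,0,-0.11,0],[1,0,0,-0.15,0]]'
python3 -m inch '[[1,-0.008,-0.025,-0.01,0],[1,-0.018,-0.06,-0.02,0],[1,-0.028,-0.095,-0.02,0],[1,-0.038,-0.13,-0.02,0],[1,-0.048,-0.16,-0.02,0]]'
python3 -m inch '[[1,-0.01,-0.03,0,0],[1,-0.02,-0.06,0,0],[1,-0.028,-0.09,0,0],[1,-0.028,-0.09,0,0],[1,-0.028,-0.09,0,0]]'
cat > stack.py <<'E'
from h import *
import sys
z0=float(sys.argv[1]); c=cam('wrist'); save(c,sys.argv[2]); P=cloud(c)
m=(P[...,2]>z0-.004)&(P[...,2]<z0+.005)&(np.hypot(P[...,0]-.491,P[...,1]+.316)<.045)
q=P[m][:,:2].astype('f4')*1000; print(len(q),cv2.minEnclosingCircle(q),cv2.minAreaRect(q)[:2],np.median(P[m][:,2]))
m=(abs(P[...,2]-.0855)<.004)&(abs(P[...,0]-.492)<.1)&(abs(P[...,1]+.316)<.1)
q=P[m][:,:2]; print('pan ext',len(q),np.percentile(q,[.5,99.5],axis=0).round(4).tolist())
to(.4912,-.3159,.1,78.7)
E
python3 stack.py .101 w4.png
```

```text
time: 26.68
eef_pos: [0.4555, 0.0537, 0.0005]
tcp_rot: [0.1, 0.995, -0.0, 0.0]
contact_force: [-2.0, 1.3, 6.2]
opening: 0.75
finger_force: 65.1
time: 26.93
eef_pos: [0.4555, 0.0537, 0.0005]
tcp_rot: [0.1, 0.995, 0.0, 0.0]
contact_force: [-2.6, -0.4, 7.2]
opening: 0.74
finger_force: 65.1
shift mm [-0.7  0.   0.5] turn -0.16740635152999062 t 26.9333 q6 -1.48
time: 27.35
eef_pos: [0.4531, 0.0539, 0.1499]
tcp_rot: [0.1, 0.995, 0.0, -0.002]
contact_force: [2.2, 0.1, -3.1]
opening: 0.742
finger_force: 67.4
time: 27.77
eef_pos: [0.4693, -0.1143, 0.1694]
tcp_rot: [0.1, 0.995, -0.0, -0.0]
contact_force: [0.5, 0.4, -3.1]
opening: 0.742
finger_force: 67.5
time: 28.18
eef_pos: [0.4789, -0.2074, 0.1688]
tcp_rot: [0.101, 0.995, 0.001, -0.001]
contact_force: [-0.3, 0.3, -4.0]
opening: 0.744
finger_force: 67.6
9324 ((492.0677795410156, -316.614501953125), 34.57063674926758) ((491.30194091796875, -317.65118408203125), (64.93171691894531, 68.58382415771484)) 0.10152285304158873
pan ext 27493 [[0.4136, -0.3941], [0.5534, -0.2416]]
shift mm [ -34.2 -105.1   68.4] turn -0.24269908055963185 t 28.2333 q6 -1.97
```

View pics/w4.png

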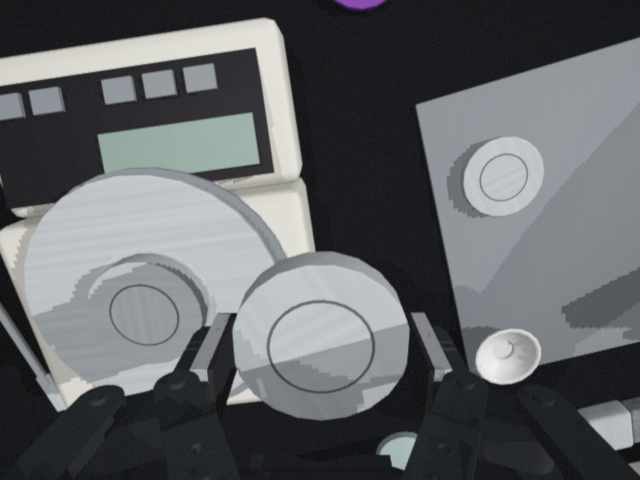

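```bash

python3 -m inch '[[1,-0.01,-0.03,0,0],[1,-0.02,-0.06,0,0],[1,-0.03,-0.09,0,0],[1,-0.034,-0.1055,0,0],[1,-0.034,-0.1055,0,0]]'
python3 -m inch '[[1,0,0,0.012,0],[1,0,0,0.028,0],[1,0,0,0.04,0],[1,0,0,0.048,0],[1,0,0,0.052,0]]'
python3 -m inch '[[1,0,0,0.003,0],[1,0,0,0.006,0],[1,0,0,0.008,0],[1,0,0,0.008,0],[1,0,0,0.008,0]]'
python3 -c "
from h import *
to(.4908,-.3163,.0985,78.7)"
```

```text
time: 28.65
eef_pos: [0.4921, -0.3183, 0.1692]
tcp_rot: [0.101, 0.995, -0.0, 0.0]
contact_force: [-0.7, 0.3, -3.3]
opening: 0.738
finger_force: 67.7
time: 29.07
eef_pos: [0.4911, -0.3143, 0.1147]
tcp_rot: [0.099, 0.995, 0.001, -0.002]
contact_force: [-0.1, 0.5, -3.8]
opening: 0.744
finger_force: 67.7
time: 29.48
eef_pos: [0.4923, -0.3168, 0.1097]
tcp_rot: [0.1, 0.995, -0.0, 0.0]
contact_force: [-1.2, -0.2, -2.3]
opening: 0.743
finger_force: 67.7
shift mm [ 1.6  0.2 11.2] turn -0.1685845849848704 t 29.4833 q6 -2.12
```

```bash

python3 -m inch '[[1,0.001,0,0.002,0],[1,0.001,0,0.004,0],[1,0.001,0,0.006,0],[1,0.001,0,0.008,0],[1,0.001,0,0.008,0]]'
python3 -m inch '[[1,0,0,0.0006,0],[1,0,0,0.0012,0],[1,0,0,0.0015,0],[1,0,0,0.0015,0]]'
python3 -m inch '[[1,0,0,0.0003,0],[1,0,0,0.0006,0],[1,0,0,0.0008,0],[1,0,0,0.0008,0]]'
```

```text
time: 29.9
eef_pos: [0.4908, -0.3161, 0.1006]
tcp_rot: [0.1, 0.995, 0.0, -0.0]
contact_force: [0.7, -0.2, -3.2]
opening: 0.745
finger_force: 67.7
time: 30.23
eef_pos: [0.4911, -0.3164, 0.0998]
tcp_rot: [0.1, 0.995, -0.0, -0.0]
contact_force: [0.0, -0.5, -2.9]
opening: 0.743
finger_force: 67.7
time: 30.57
eef_pos: [0.4911, -0.3164, 0.099]
tcp_rot: [0.1, 0.995, -0.0, -0.0]
contact_force: [-0.1, 0.1, -4.5]
opening: 0.74
finger_force: 67.7
```

```bash

python3 -m inch '[[1,0,0,0.0003,0],[1,0,0,0.0005,0],[1,0,0,0.0005,0]]'
python3 -m inch '[[1,0,0,0.0003,0],[1,0,0,0.0005,0],[1,0,0,0.0005,0]]'
```

```text
time: 30.82
eef_pos: [0.4911, -0.3164, 0.0986]
tcp_rot: [0.1, 0.995, -0.0, 0.0]
contact_force: [-0.9, -0.5, -2.7]
opening: 0.737
finger_force: 67.9
time: 31.07
eef_pos: [0.4911, -0.3164, 0.0986]
tcp_rot: [0.1, 0.995, -0.0, -0.0]
contact_force: [-1.0, 2.2, -0.4]
opening: 0.743
finger_force: 68.2
```

```bash

python3 -m inch '[[1,0,0,0.0004,0],[1,0,0,0.0004,0],[0.2,0,0,0,0],[0.1,0,0,0,0],[0,0,0,0,0]]' 60
python3 -m inch '[[0,0,0,0,0],[0,0,0,-0.02,0],[0,0,0,-0.05,0],[0,0.01,0.03,-0.085,0],[0,0.02,0.065,-0.1,0]]'
python3 -m inch '[[0,0.01,0.035,0,0],[0,0.02,0.07,0,0],[0,0.03,0.105,0,0],[0,0.05,0.14,0,0],[0,0.07,0.172,0,0]]'
python3 -m inch '[[0,0,0,0,0],[0,0,0,0,0],[0,0,0,0,0]]'
python3 disc.py .477 -.071 .011
```

```text
time: 31.48
eef_pos: [0.4915, -0.3167, 0.0981]
tcp_rot: [0.1, 0.995, -0.0, 0.001]
contact_force: [-1.4, 0.4, 0.9]
opening: 0.998
finger_force: 0.0
time: 31.9
eef_pos: [0.486, -0.2537, 0.2007]
tcp_rot: [0.102, 0.995, -0.002, 0.003]
contact_force: [1.6, 0.8, 0.6]
opening: 0.998
finger_force: 0.0
time: 32.32
eef_pos: [0.4499, -0.067, 0.1969]
tcp_rot: [0.1, 0.995, 0.0, 0.0]
contact_force: [-0.0, 0.0, 0.9]
opening: 1.003
finger_force: 0.0
time: 32.57
eef_pos: [0.4507, -0.0689, 0.1972]
tcp_rot: [0.1, 0.995, -0.0, 0.001]
contact_force: [1.1, 0.5, 0.2]
opening: 0.999
finger_force: 0.0
3623 ((476.5048828125, -68.34099578857422), 29.930282592773438) ((476.4804382324219, -68.35816192626953), (58.802391052246094, 59.0396842956543)) 0.011675227266281285
shift mm [-24.7   6.3 197.2] turn -0.19339825956473078 t 32.6167 q6 -1.75
```

```bash

python3 -m inch '[[0,-0.015,0.003,0.03,0],[0,-0.025,0.006,0.065,0],[0,-0.025,0.006,0.1,0],[0,-0.025,0.006,0.135,0],[0,-0.025,0.006,0.165,0]]' 50
python3 -m inch '[[0,0,0,0.01,0],[0,0,0,0.02,0],[0,0,0,0.025,0],[0,0,0,0.028,0],[0,0,0,0.028,0]]'
python3 -m inch '[[0,0,0,0,0],[0,0,0,0,0]]'
python3 -c "
from h import *
to(.4765,-.0683,.0025,78.7)"
```

```text
time: 33.03
eef_pos: [0.4759, -0.0691, 0.0295]
tcp_rot: [0.101, 0.995, 0.0, -0.0]
contact_force: [0.2, 0.3, -1.0]
opening: 1.001
finger_force: 0.0
time: 33.45
eef_pos: [0.477, -0.0684, 0.0047]
tcp_rot: [0.1, 0.995, -0.0, 0.001]
contact_force: [-0.2, -0.3, 0.2]
opening: 1.0
finger_force: 0.0
time: 33.62
eef_pos: [0.477, -0.0681, 0.0052]
tcp_rot: [0.1, 0.995, -0.0, 0.001]
contact_force: [-0.2, 0.1, -0.8]
opening: 0.998
finger_force: 0.0
shift mm [ 0.5 -0.3  2.7] turn -0.15476376953421322 t 33.6167 q6 -1.72
```

```bash

python3 -m inch '[[0,0.0005,0,0.0025,0],[0,0.0005,0,0.0025,0],[1,0.0005,0,0.0025,0],[1,0.0005,0,0.0025,0],[1,0.0005,0,0.0025,0]]' 50
python3 -m inch '[[1,0,0,0,0],[1,0,0,0,0],[1,0,0,0,0]]' 50
python3 -c "
from h import *
to(.4765,-.0683,.0025,78.7)"
```

```text
time: 34.03
eef_pos: [0.4757, -0.0677, 0.0022]
tcp_rot: [0.1, 0.995, 0.0, -0.0]
contact_force: [-3.2, 2.0, 5.0]
opening: 0.671
finger_force: 52.0
time: 34.28
eef_pos: [0.4757, -0.0677, 0.0022]
tcp_rot: [0.1, 0.995, 0.0, -0.0]
contact_force: [-2.1, 0.9, 7.1]
opening: 0.668
finger_force: 51.8
shift mm [-0.9 -0.4 -0.3] turn -0.15323101030189434 t 34.2833 q6 -1.72
```

```bash

python3 -m inch '[[1,0,0,-0.01,0],[1,0,0,-0.035,0],[1,0,0,-0.07,0],[1,0,0,-0.11,0],[1,0,0,-0.15,0]]'
python3 -m inch '[[1,-0.008,-0.025,-0.01,0],[1,-0.015,-0.06,-0.025,0],[1,-0.02,-0.09,-0.025,0],[1,-0.025,-0.115,-0.025,0],[1,-0.025,-0.115,-0.025,0]]'
python3 stack.py .115 w5.png
```

```text
time: 34.7
eef_pos: [0.4741, -0.0672, 0.1522]
tcp_rot: [0.1, 0.995, 0.0, -0.001]
contact_force: [0.9, -0.4, -2.1]
opening: 0.665
finger_force: 53.7
time: 35.12
eef_pos: [0.477, -0.1893, 0.1773]
tcp_rot: [0.102, 0.995, -0.001, 0.001]
contact_force: [0.5, 0.7, -1.9]
opening: 0.664
finger_force: 53.9
9100 ((492.0830078125, -317.39215087890625), 33.705177307128906) ((492.0912780761719, -317.00897216796875), (65.7000961303711, 66.26842498779297)) 0.11551509267686752
pan ext 26061 [[0.4137, -0.394], [0.5544, -0.2392]]
shift mm [ -40.3 -123.3   76.6] turn -0.3592532766040506 t 35.1667 q6 -1.94
```

View pics/w5.png

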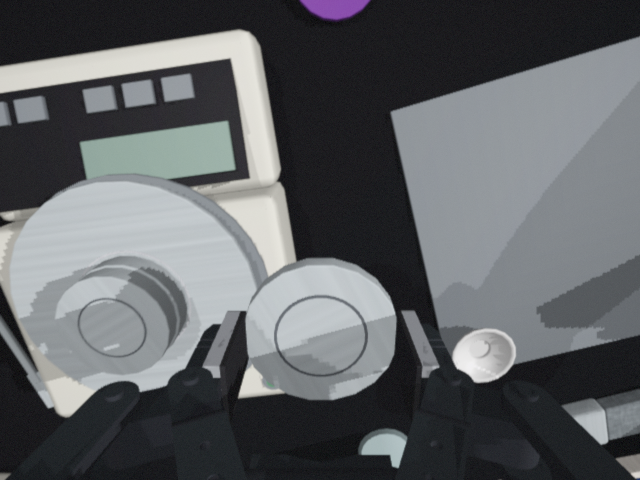

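The medium disc sits centred on the big one at (112,327), within about 1 mm. I bring the small one over.

```bash

python3 -m inch '[[1,-0.01,-0.03,0,0],[1,-0.02,-0.06,0,0],[1,-0.03,-0.09,0,0],[1,-0.038,-0.115,0,0],[1,-0.04,-0.124,0,0]]'
python3 -m inch '[[1,0,0,0.008,0],[1,0,0,0.02,0],[1,0,0,0.032,0],[1,0,0,0.042,0],[1,0,0,0.046,0]]'
python3 -m inch '[[1,0,0,0.002,0],[1,0,0,0.004,0],[1,0,0,0.004,0],[1,0,0,0.004,0]]'
python3 -c "
from h import *
to(.491,-.3167,.1142,78.7)"
```

```text
time: 35.58
eef_pos: [0.4917, -0.3167, 0.1761]
tcp_rot: [0.1, 0.995, -0.0, -0.0]
contact_force: [0.2, 0.6, -1.3]
opening: 0.666
finger_force: 54.0
time: 36.0
eef_pos: [0.4902, -0.3121, 0.1268]
tcp_rot: [0.099, 0.995, 0.002, -0.002]
contact_force: [-1.1, 0.1, -2.1]
opening: 0.666
finger_force: 54.0
time: 36.33
eef_pos: [0.4919, -0.3149, 0.1269]
tcp_rot: [0.1, 0.995, -0.0, 0.0]
contact_force: [0.4, -0.2, -1.5]
opening: 0.666
finger_force: 54.0
shift mm [ 0.6 -1.9 12.7] turn -0.15693579393980883 t 36.3333 q6 -2.11
```

```bash

python3 -m inch '[[1,0.0005,-0.0015,0.003,0],[1,0.0005,-0.0015,0.006,0],[1,0.0005,-0.0015,0.008,0],[1,0.0005,-0.0015,0.0095,0],[1,0.0005,-0.0015,0.0095,0]]'
python3 -m inch '[[1,0,0,0.0006,0],[1,0,0,0.0012,0],[1,0,0,0.0015,0],[1,0,0,0.0015,0]]'
python3 -m inch '[[1,0,0,0.0003,0],[1,0,0,0.0006,0],[1,0,0,0.0008,0],[1,0,0,0.0008,0]]'
python3 -c "
from h import *
to(.491,-.3167,.1142,78.7)"
```

```text
time: 36.75
eef_pos: [0.4905, -0.316, 0.1162]
tcp_rot: [0.1, 0.995, 0.0, -0.0]
contact_force: [0.2, -0.3, -1.9]
opening: 0.665
finger_force: 54.0
time: 37.08
eef_pos: [0.4908, -0.3162, 0.1153]
tcp_rot: [0.1, 0.995, -0.0, 0.0]
contact_force: [-0.5, 0.3, -1.9]
opening: 0.666
finger_force: 54.0
time: 37.42
eef_pos: [0.4908, -0.3162, 0.1145]
tcp_rot: [0.1, 0.995, 0.0, -0.0]
contact_force: [-0.2, -1.1, -2.6]
opening: 0.662
finger_force: 54.0
shift mm [-0.3 -0.5  0.3] turn -0.1629959615225971 t 37.4167 q6 -2.12
```

```bash

python3 -m inch '[[1,0,0,0.0002,0],[1,0,0,0.0004,0],[1,0,0,0.0004,0]]'
python3 -m inch '[[1,0,0,0.0002,0],[1,0,0,0.0004,0],[1,0,0,0.0004,0]]'
```

```text
time: 37.67
eef_pos: [0.4908, -0.3162, 0.1143]
tcp_rot: [0.1, 0.995, -0.0, 0.0]
contact_force: [-1.0, 0.5, 0.5]
opening: 0.669
finger_force: 54.2
time: 37.92
eef_pos: [0.4909, -0.3162, 0.1143]
tcp_rot: [0.1, 0.995, -0.0, -0.0]
contact_force: [-1.0, 1.0, 2.5]
opening: 0.667
finger_force: 54.5
```

Contact. I release, withdraw upward and toward the mat, then check.

```bash

python3 -m inch '[[0.3,0,0,-0.0003,0],[0.2,0,0,-0.0003,0],[0,0,0,-0.0003,0],[0,0,0,-0.0003,0]]'
python3 -m inch '[[0,0,0,-0.02,0],[0,0,0,-0.05,0],[0,0,0,-0.08,0],[0,0.01,0.03,-0.1,0],[0,0.01,0.06,-0.1,0]]'
python3 -m inch '[[0,0,0.035,0,0],[0,0,0.06,0,0],[0,0,0.08,0,0],[0,0,0.08,0,0],[0,0,0.08,0,0]]'
python3 stack.py .123 w6.png
python3 -c "
from h import *
c=cam('side'); save(c,'s9.png')
w=cv2.imread('pics/w6.png'); s=c['pixels'][...,::-1]
cv2.imwrite('pics/fin.png',np.hstack([cv2.resize(w,(400,300)),cv2.resize(s[140:440,60:460],(400,300))]))"
```

```text
time: 38.25
eef_pos: [0.491, -0.3164, 0.1141]
tcp_rot: [0.1, 0.995, -0.0, 0.0]
contact_force: [-0.1, 0.5, 0.2]
opening: 0.998
finger_force: 0.0
time: 38.67
eef_pos: [0.4947, -0.2576, 0.2204]
tcp_rot: [0.101, 0.995, -0.003, 0.004]
contact_force: [1.5, 0.4, 0.1]
opening: 1.001
finger_force: 0.0
time: 39.08
eef_pos: [0.5091, -0.1763, 0.2142]
tcp_rot: [0.099, 0.995, -0.0, 0.0]
contact_force: [0.2, -0.3, -0.5]
opening: 0.999
finger_force: 0.0
6892 ((491.5727233886719, -317.2667541503906), 30.72093391418457) ((491.7567443847656, -316.55523681640625), (59.355098724365234, 59.517704010009766)) 0.1234457271396139
pan ext 27514 [[0.4143, -0.3936], [0.5678, -0.2391]]
shift mm [ -10.  -139.4  114.3] turn -0.11701238774956835 t 39.1333 q6 -1.89
```

View pics/fin.png

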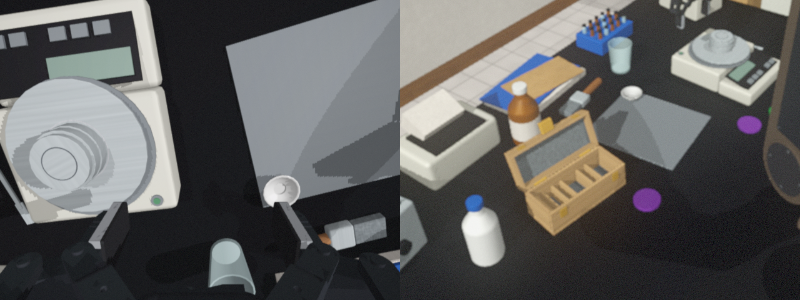

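The stack is flat and centred on the pan at (60,160) in the left view. The lid is open, the bench things are undisturbed and the robot is clear, so I hand in.

```bash
python3 -c "
from plant import ctrl
print(ctrl.sign_off())"
```

```text
the job is handed in; nothing more can be done
None
```

The job is handed in at about 39 s: the three discs lie flat in one stack, big, medium, then small, within about 3 mm of the pan's centre by the last camera check; the lid is open and the other bench things look unmoved.

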